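Bring the lens carriage of the optical bench up to its stop

ROBOT

A 6-joint arm with a two-finger parallel gripper is mounted at the origin on a cart in front of the work surface, level with it; the furniture and walls round the work are solid. World frame = base frame: x ahead of the robot, y to its left, z up, the work surface at z = 0. Lengths are in m, angles in rad, forces in N, time in s.
With the tool pointing down it reaches from about 0.325 to 0.775 m from the base axis. Payload 5.5 kg.
Tool frame: the origin (TCP) lies on the centre line of the jaws, within the pads' length; the fingertips stand 8 mm ahead of it and the grasp point (between the pads) lies 11 mm behind it; z points along the fingers, y is the line along which they close (so a half turn about z gives the same grasp; the last joint's range is limited). The gripper opens to 85 mm and grips with 20 to 120 N. Pads are 22 mm wide; open, the fingers measure 114 mm over their backs; the gripper's body (76 mm by 85 mm) begins 54 mm behind the grasp point. The pads swing forward as they close: fully open they stand 13 mm farther back than shut.
Start: joints at [-1.294, 0.091, 1.231, -0, 1.82, -0.057], TCP at [0.197, -0.567, 0.239] pointing down, gripper open.
Joint ranges: [-2.87, 2.87], [-0.86, 2.18], [0.17, 2.46], [-1.51, 4.65], [0.06, 2.69], [-2.65, 2.65]. Speed limits (rad/s): [2.57, 2.57, 3.01, 3.14, 3.14, 3.14].

INTERFACE

Orientations are given as a unit quaternion [x, y, z, w].
In Python, from bench import monitor, get_image, camera_model, ticket, find_in, landmark_of gives the robot as it stands.
- The arm moves only by the tool servo_tool, never from a script. Its argument "moves" is a list that holds one entry, the list of rows, each a list of 7 numbers: the shift along the world's x, y, z in cm, then the turn, a rotation vector about the world's x, y, z in rad, then the opening in per cent of the stroke, from 0 (shut) to 100 (fully open). A call has 1 to 8 rows; each row is the pose to reach, as a shift and turn from the pose commanded when the call began; what a row does not reach only later rows make up. A row lasts 1/12 s, in which the tool goes at most 41.7 mm and 7.16 degrees, less where a joint would pass 70% of its speed; a pose out of reach is approached as far as the arm can. A call with a gripper value outside its range is refused whole. The fingers move at their own pace and stop on an object; "force" is the grip in N (left out, the last holds). Time passes only in rows, so rows that repeat a pose let the fingers close. It gives the time, the measured TCP pose, the force, the opening and the grip force at its end, in the units of the state.
- monitor.sense(): the state, without advancing time (a new reading comes with each control period).
- get_image(name): name is "scene" or "top" or "wrist"; returns (picture, depth): 480x640x3 uint8, red, green, blue; 480x640 float32, m along the optical axis (not along the pixel's ray), 0 where there is no reading.
- camera_model(name): a dict with "fx", "fy", "cx", "cy" (pixels), "extrinsics" (4x4, takes a point from world to camera coordinates). Camera axes: x right, y down, z forward; pixel columns grow to the right and rows downward; lengths in m; the calibration is good to about 2 mm. A picture is of the moment at which its call begins: read the wrist's pose just before it. camera_model takes no time and is no camera call; for the wrist camera it gives the pose at the moment of the call.
- ticket.sign_off(): hands the job in; it is judged then, once.
Trained networks look in the newest picture that a camera, given by its name, has taken for a name from the list of things; names that differ only in an ending like _2 or _b are one class to them, and where a whole thing is asked for, a point or a joint stands for the part that bears it (a point fixed in the world has none). Each returns a list of dicts, best first, with "conf" (0 to 1); they miss things now and then, are a little off and sometimes report something else, mostly with a low value. They report only what shows in the picture. A call takes as long as a camera call.
- find_in(thing, camera): "xy" ([column, row] in pixels, amid what is visible of it).
- landmark_of(thing, camera): "xy" ([column, row] in pixels: a listed point, or the origin of a listed thing).
The state is a dict: "clock": time; "joint_positions": joint angles; "qd": joint speeds; "tau": joint torques, N m; "tcp_pos": TCP position; "tool_rot": TCP orientation; "wrist_force": force on the tool from outside, world axes, zero at the start; "moment": the same for the moment, N m; "gripper_width": opening from 0.0 (shut) to 1.0 (fully open); "finger_force": force on a finger pad.
Only numpy, scipy, OpenCV 4.12 (cv2) and the standard library are available. Lean on these libraries where they do the work, as an engineer would, in place of code of your own. Each camera call takes 0.05 s, during which the arm holds its last target. There are 200 camera calls.

TASK

On the small optical bench, press the lens carriage's thumb pad right down with the closed fingertips to free its lock and, keeping it pressed, push the carriage along the rail towards the lamp until it is right up against the clamped stop; then let the pad come fully up so that the carriage is locked there. Nothing needs gripping: do not touch the lens or shift the stop, and leave the jar, flask and pencil where they are.

Things in the scene. Friction and masses are not known exactly. Their poses are not given: they have to be found in the camera images.
- bench: Optical bench fixed to the table: aluminium T rail 520 mm long, 60 mm wide, top at z 48 mm, on two feet reaching 60 mm each side; dark lamp housing at one end (y +155 to +257 mm, top z 140), white upright screen at the other (y -232 mm, top z 144). Origin: centre of its underside, on the table; y along the rail towards the lamp, x across it, away from the robot, z up.
- carriage (a joint): Position in m of the grey lens carriage (90 mm along the rail, 84 mm across, top at z 67 mm) on the rail; 0 where it starts, grows towards the lamp. With the pad fully down about 2 N moves it along the rail and it stops where it is left; with the pad up it is locked.
- release (a joint): Travel in m of the carriage's spring thumb pad: 0 up, 0.008 fully down on a hard end; about 7 N starts it, 9 N holds it down. Let go, it comes up and its pin locks in one of the notches (every 15 mm) under the rail, or in the stop's catch, which takes the pin when the carriage is within 1.5 mm of the stop. The pin clears notches and catch beyond 0.005 and rises only where there is a notch.
- pad_top (a point): Middle of the dark thumb pad's top, 84 mm above the table (76 when fully down), on a wing of the carriage on the robot's side, 72 mm in front of the rail's middle line. Pad: 30 mm across the rail, 52 along it; at both ends along the rail a ridge 5.5 mm high crosses it, 40 mm of flat between, so a fingertip pushing sideways bears on a ridge. Axes as the bench; moves with the pad.
- carriage_face (a point): Middle of the carriage's end face that looks towards the lamp, 60 mm above the table; axes as the bench. Carriage and stop touch when this point meets stop_face.
- stop_face (a point): Middle of the stop's face towards the carriage, 60 mm above the table; axes as the bench. The stop is a grey clamp block, 26 mm along the rail, 84 across, top at z 67 mm, with a black screw on its far side, set somewhere between carriage and lamp; it slips along the rail if pushed with more than 45 N.
- lens: Round glass lens in a black ring, 62 mm across and 8 mm thick, upright across the rail on the middle of the carriage; origin at its centre, 107 mm above the table, top at z 138 mm. Its near edge is 45 mm from the pad's middle. It can swivel stiffly on its post. Not to be touched.
- jar_a: Closed jar with a black cap, 60 mm across, 68 mm high, loose on the table; origin at the centre of its underside. Bystander.
- conical_flask: Conical glass flask, 61 mm across, 78 mm high, loose on the table; origin at the centre of its underside. Bystander.
- pencil: Green pencil, 152 mm long and 8 mm thick, loose on the table; origin at its middle, underside. Bystander.

How it is judged:
On the way, in this order (a step that is already met when the one before it is completed fails the run):
1. the thumb pad is fully down while the carriage still stands where it was (value of joint release above 0.005 m and distance of carriage_face from where it was at the start of the episode below 0.02 m), for 0.1 s.
2. the carriage is up against the stop with the pad still down (y of carriage_face in the frame of stop_face above -0.003 m and value of joint release above 0.004 m), for 0.1 s.
At the end, for the whole second after the job is handed in: The carriage's face is within 3 mm of the stop's face and at rest, the pad is up again (within 1 mm), its pin in the stop's catch, and the stop is within 3 mm of where it was clamped (y of carriage_face in the frame of stop_face above -0.003 m and value of joint release below 0.001 m and velocity of joint carriage between -0.005 and 0.005 m/s and distance of stop_face from where it was at the start of the episode below 0.003 m); the robot touches nothing.
It fails at once if the lens or its ring is touched by the robot (contact force between any of the arm, the fingers and lens above 0.3 N).
It fails at once if the stop is shifted more than 3 mm (distance of stop_face from where it was at the start of the episode above 0.003 m).
It fails at once if jar, flask or pencil is moved more than 15 mm or lifted (distance of any of jar_a, conical_flask, pencil from where it was at the start of the episode above 0.015 m).
It also fails if it takes over 38 s, if anything falls off the work surface, if the arm or the gripper's body presses on something with over 40 N, if the wrist force passes 120 N, or if a joint passes its speed limit or range.

## Working session

There is one attempt and no reset: what is moved stays moved. The work goes in short steps, Python scripts to look and compute and a tool call to move; the robot and the scene stay as the last step left them, time stands still between calls to the robot, and variables do not carry over. Pictures are saved under pics/ and viewed, at most 10 in all, crops included, and the job is handed in when it is done.

Besides the shell and the picture viewer there is one more tool, called in YAML: its name, and indented under it one key for each argument. servo_tool: Moves the arm, as the interface text tells. Its arguments: {"type":"object","properties":{"moves":{"type":"array"},"force":{"type":"number"}},"required":["moves"]}

```bash
mkdir -p pics
cat > h.py <<'E'
import numpy as np, cv2
from bench import monitor, get_image, camera_model, ticket, find_in, landmark_of
def world(cam,xy,d=None,z=None,m=None):
    m=m or camera_model(cam); E=np.array(m["extrinsics"]); R,t=E[:3,:3],E[:3,3]
    r=np.array([(xy[0]-m["cx"])/m["fx"],(xy[1]-m["cy"])/m["fy"],1.])
    o=-R.T@t; v=R.T@r
    s=d if d is not None else (z-o[2])/v[2]
    return o+s*v
E
python3 - <<'E'
from h import *
for c in ("top","scene"):
    im,d=get_image(c); cv2.imwrite(f"pics/{c}0.png",im[:,:,::-1])
    for n,z in (("pad_top",.084),("carriage_face",.06),("stop_face",.06),("lens",.107),("bench",0),("jar_a",0),("conical_flask",0),("pencil",0)):
        for r in landmark_of(n,c)[:2]:
            print(c,n,np.round(r["xy"],1),round(r["conf"],2),world(c,r["xy"],z=z).round(4))
print(monitor.sense())
E
```

```text
top pad_top [405.  289.3] 0.73 [0.4437 0.0725 0.084 ]
top carriage_face [388.8 245.6] 0.77 [0.5266 0.0957 0.06  ]
top stop_face [307.5 220.4] 0.77 [0.5784 0.2495 0.06  ]
top lens [417.7 247.8] 0.75 [0.5174 0.0504 0.107 ]
top lens [290.2 170.8] 0.33 [0.6641 0.2779 0.107 ]
top bench [343.8 232.1] 0.63 [0.5614 0.1781 0.    ]
top bench [419.8 247.9] 0.38 [0.5257 0.0243 0.    ]
top jar_a [254.8 273.8] 0.67 [0.4807 0.3599 0.    ]
top conical_flask [291.4 170.9] 0.66 [0.6916 0.2833 0.    ]
top conical_flask [402.6 288.5] 0.53 [0.4446 0.0627 0.    ]
top pencil [329.8 308.8] 0.59 [0.4075 0.2102 0.    ]
top pencil [288.5 169.8] 0.36 [0.6941 0.2893 0.    ]
scene pad_top [439.9 235. ] 0.85 [0.4452 0.0719 0.084 ]
scene pad_top [387.8 227.4] 0.41 [0.5133 0.1164 0.084 ]
scene carriage_face [389.3 228.1] 0.77 [0.5268 0.0954 0.06  ]
scene stop_face [297.1 256.2] 0.74 [0.5844 0.2463 0.06  ]
scene lens [410.5 196.5] 0.92 [0.5212 0.0552 0.107 ]
scene lens [240.  260.2] 0.37 [0.5997 0.339  0.107 ]
scene bench [337.5 269.1] 0.69 [0.5606 0.1814 0.    ]
scene jar_a [286.3 358.5] 0.81 [0.4864 0.3575 0.    ]
scene conical_flask [241.4 260.6] 0.75 [0.6894 0.285  0.    ]
scene pencil [391.4 331.7] 0.86 [0.4126 0.2131 0.    ]
{'clock': 0.9, 'joint_positions': array([-1.29366644e+00,  9.11046315e-02,  1.23070455e+00,  2.49603957e-05,
        1.81977517e+00, -5.66722160e-02]), 'qd': array([ 0.00053991, -0.00027378,  0.00023652, -0.00050623, -0.00052175,
        0.00032153]), 'tau': array([-1.65773516e-03, -4.58470416e+01, -4.18103135e+01, -1.31784418e-04,
        8.25138341e-04,  3.72113348e-06]), 'tcp_pos': array([ 0.19661017, -0.5668953 ,  0.23926987]), 'tool_rot': array([9.86103810e-01, 1.66130298e-01, 1.24784599e-05, 2.79417088e-06]), 'wrist_force': array([ 0.13646424, -0.56496282, -0.257959  ]), 'moment': array([0.0094603 , 0.05525765, 0.02352329]), 'finger_force': 0.0, 'gripper_width': 0.9971138364057858}
```

View pics/top0.png

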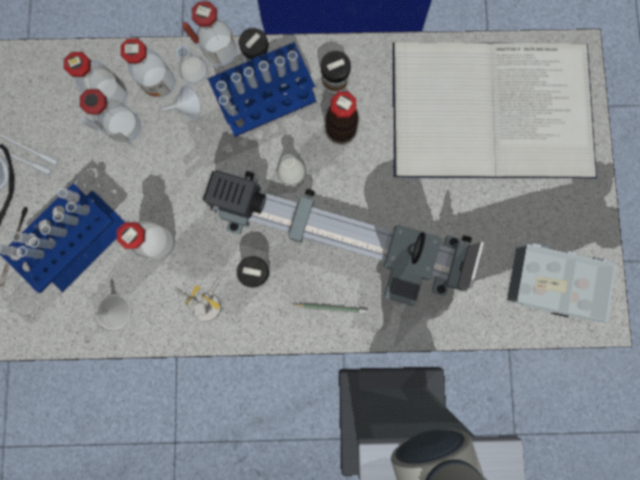

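View pics/scene0.png

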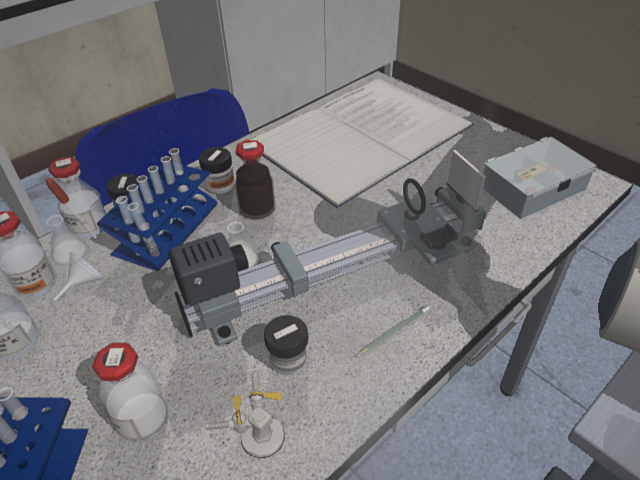

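The top view shows the carriage at (412,255), its pad at (405,289), the stop at (302,217) and the jar at (253,271). The scene view agrees, and the networks' positions match between the two cameras. I'll move above the pad, fingers closed and their closing line along the rail.

servo_tool:
  moves:
    - [[24.8,63.9,0,0,0,-0.68,0],[24.8,63.9,0,0,0,-0.68,0],[24.8,63.9,0,0,0,-0.68,0],[24.8,63.9,0,0,0,-0.68,0],[24.8,63.9,0,0,0,-0.68,0],[24.8,63.9,0,0,0,-0.68,0],[24.8,63.9,0,0,0,-0.68,0],[24.8,63.9,0,0,0,-0.68,0]]
  force: 40

```text
clock: 1.57
tcp_pos: [0.3163, -0.2571, 0.2395]
tool_rot: [0.985, -0.173, 0.0, 0.0]
wrist_force: [0.5, -0.5, 0.0]
gripper_width: 0.004
finger_force: 0.0
```

servo_tool:
  moves:
    - [[12.7,32.8,-2,0,0,0,0],[12.7,32.8,-2,0,0,0,0],[12.7,32.8,-2,0,0,0,0],[12.7,32.8,-2,0,0,0,0],[12.7,32.8,-2,0,0,0,0],[12.7,32.8,-2,0,0,0,0],[12.7,32.8,-2,0,0,0,0],[12.7,32.8,-2,0,0,0,0]]

```text
clock: 2.23
tcp_pos: [0.4366, 0.0537, 0.2207]
tool_rot: [0.985, -0.172, 0.001, -0.0]
wrist_force: [0.4, -0.5, 0.4]
gripper_width: 0.001
finger_force: 0.0
```

servo_tool:
  moves:
    - [[0,0,-3,0,0,0,0],[0,0,-3,0,0,0,0],[0,0,-3,0,0,0,0]]

```text
clock: 2.48
tcp_pos: [0.4353, 0.0515, 0.1889]
tool_rot: [0.985, -0.172, -0.002, 0.001]
wrist_force: [0.6, -0.1, 0.4]
gripper_width: 0.0
finger_force: 0.0
```

Run:
```python
from h import *
s=monitor.sense(); print(s["tcp_pos"],s["tool_rot"],s["wrist_force"],s["joint_positions"])
for c in ("wrist","top","scene"):
    m=camera_model(c); im,d=get_image(c); cv2.imwrite(f"pics/{c}1.png",im[:,:,::-1])
    for n,z in (("pad_top",.084),("carriage_face",.06),("stop_face",.06),("lens",.107)):
        for r in landmark_of(n,c)[:1]:
            print(c,n,np.round(r["xy"],1),round(r["conf"],2),world(c,r["xy"],z=z,m=m).round(4))
```

```text
[0.43528885 0.05150144 0.18892276] [ 9.85151371e-01 -1.71675262e-01 -1.97772321e-03  6.84974198e-04] [ 0.60777335 -0.06939687  0.43623505] [ 4.05047435e-02 -3.51407058e-01  1.72467178e+00 -5.13088814e-04
  1.77248358e+00  1.95625995e+00]
wrist pad_top [280.9 233.2] 0.85 [0.4449 0.0719 0.084 ]
wrist carriage_face [202.9 112.4] 0.89 [0.5262 0.0931 0.06  ]
wrist lens [267.3 100.5] 0.83 [0.5167 0.0488 0.107 ]
top pad_top [403.1 289. ] 0.79 [0.4443 0.0759 0.084 ]
top carriage_face [392.2 243.7] 0.96 [0.5301 0.089  0.06  ]
top stop_face [306.4 220.7] 0.92 [0.5779 0.2516 0.06  ]
top lens [421. 247.] 0.49 [0.5187 0.0444 0.107 ]
scene pad_top [436.7 234.7] 0.74 [0.4491 0.0749 0.084 ]
scene carriage_face [391.  228.3] 0.85 [0.5245 0.0938 0.06  ]
scene lens [413.3 198.2] 0.86 [0.5152 0.0553 0.107 ]
```

View pics/wrist1.png

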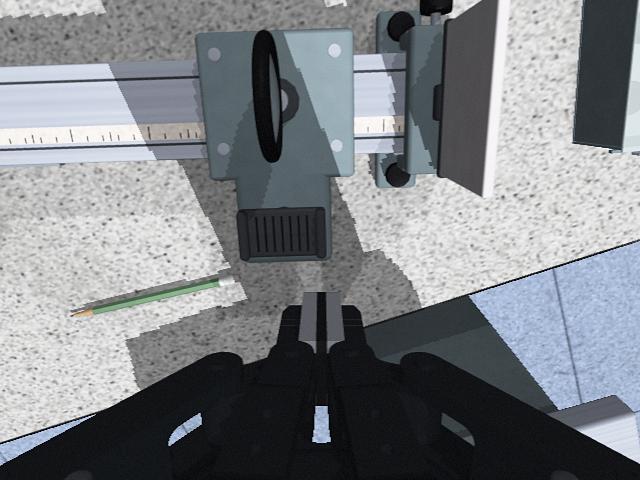

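View pics/scene1.png

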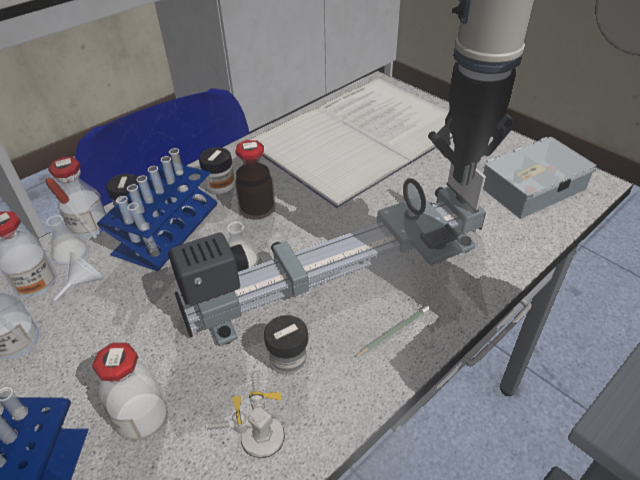

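The wrist picture shows the pad at (284,233), squared up with the fingers. The lens ring is clear behind it at (267,95), and the pencil is at (155,297). Next I move over the pad and descend.

servo_tool:
  moves:
    - [[0.95,2.05,0,0,0,0,0],[0.95,2.05,-3,0,0,0,0],[0.95,2.05,-6,0,0,0,0],[0.95,2.05,-8.3,0,0,0,0],[0.95,2.05,-8.7,0,0,0,0],[0.95,2.05,-8.7,0,0,0,0]]

```text
clock: 3.73
tcp_pos: [0.4447, 0.0719, 0.1017]
tool_rot: [0.985, -0.172, -0.002, 0.0]
wrist_force: [-1.1, -0.1, 0.0]
gripper_width: 0.001
finger_force: 0.0
```

Run:
```python
from h import *
s=monitor.sense(); print(s["tcp_pos"],s["tool_rot"],s["wrist_force"])
m=camera_model("wrist"); im,d=get_image("wrist"); cv2.imwrite("pics/wrist2.png",im[:,:,::-1])
for n,z in (("pad_top",.084),("carriage_face",.06)):
    for r in landmark_of(n,"wrist")[:1]: print(n,r,world("wrist",r["xy"],z=z,m=m).round(4))
```

```text
[0.44472055 0.07190855 0.10166686] [ 9.85066426e-01 -1.72163329e-01 -1.92105024e-03  4.83058261e-04] [-1.09670406 -0.1350987   0.01956886]
pad_top {'xy': [319.8, 297.1], 'conf': 0.7} [0.4458 0.0705 0.084 ]
carriage_face {'xy': [200.9, 115.1], 'conf': 0.75} [0.5277 0.0923 0.06  ]
```

View pics/wrist2.png

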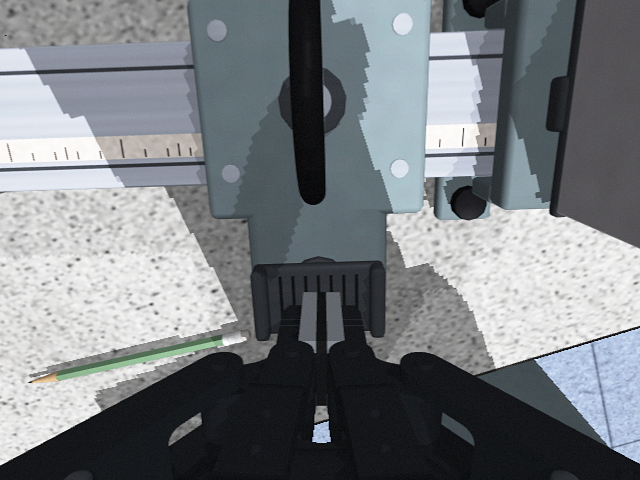

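The fingertips are centred between the ridges at (255–385, 300). Pressing now.

servo_tool:
  moves:
    - [[0,0,-0.7,0,0,0,0],[0,0,-1.0,0,0,0,0],[0,0,-1.3,0,0,0,0],[0,0,-1.5,0,0,0,0],[0,0,-1.7,0,0,0,0],[0,0,-1.8,0,0,0,0],[0,0,-1.8,0,0,0,0]]

```text
clock: 4.47
tcp_pos: [0.4464, 0.0719, 0.0869]
tool_rot: [0.985, -0.172, 0.001, -0.0]
wrist_force: [-2.6, 0.5, 8.0]
gripper_width: -0.002
finger_force: 4.1
```

servo_tool:
  moves:
    - [[0,0,-0.2,0,0,0,0],[0,0,-0.4,0,0,0,0],[0,0,-0.5,0,0,0,0],[0,0,-0.5,0,0,0,0]]

```text
clock: 4.8
tcp_pos: [0.4466, 0.0723, 0.0838]
tool_rot: [0.985, -0.172, 0.001, -0.001]
wrist_force: [-6.4, 1.0, 15.6]
gripper_width: 0.002
finger_force: 8.3
```

servo_tool:
  moves:
    - [[0.1,0.4,0,0,0,0,0],[0.3,0.8,0,0,0,0,0],[0.4,1.2,0,0,0,0,0],[0.55,1.7,0,0,0,0,0],[0.75,2.3,0,0,0,0,0],[0.95,2.9,0,0,0,0,0],[1.2,3.5,0,0,0,0,0],[1.4,4.1,0,0,0,0,0]]

```text
clock: 5.47
tcp_pos: [0.4602, 0.1139, 0.0839]
tool_rot: [0.985, -0.172, 0.001, -0.001]
wrist_force: [-8.5, 1.5, 16.6]
gripper_width: 0.001
finger_force: 8.6
```

Run:
```python
from h import *
s=monitor.sense(); print(s["tcp_pos"],s["wrist_force"])
for c in ("wrist","top"):
  m=camera_model(c); im,d=get_image(c); cv2.imwrite(f"pics/{c}3.png",im[:,:,::-1])
  for n,z in (("pad_top",.076),("carriage_face",.06),("stop_face",.06)):
    for r in landmark_of(n,c)[:1]: print(c,n,r,world(c,r["xy"],z=z,m=m).round(4))
```

```text
[0.46018465 0.11390597 0.08386097] [-8.51364228  1.49862161 16.58557572]
wrist carriage_face {'xy': [189.2, 121.9], 'conf': 0.8} [0.5412 0.1348 0.06  ]
top carriage_face {'xy': [367.7, 236.7], 'conf': 0.82} [0.5445 0.1353 0.06  ]
top stop_face {'xy': [305.1, 220.3], 'conf': 0.75} [0.5787 0.2541 0.06  ]
```

View pics/wrist3.png

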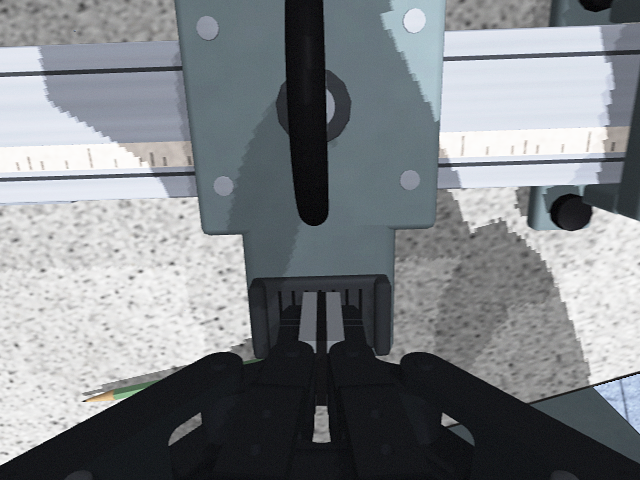

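The wrist picture shows the carriage moving with the fingers, which still sit between the ridges (255–385, 320) with the pad down. About 12 cm remains to the stop.

servo_tool:
  moves:
    - [[0.2,0.7,0,0,0,0,0],[0.4,1.5,0,0,0,0,0],[0.6,2.3,0,0,0,0,0],[0.9,3.1,0,0,0,0,0],[1.2,4.0,0,0,0,0,0],[1.5,4.9,0,0,0,0,0],[1.8,5.8,0,0,0,0,0],[2.1,6.7,0,0,0,0,0]]

```text
clock: 6.53
tcp_pos: [0.4818, 0.181, 0.0839]
tool_rot: [0.985, -0.172, 0.001, -0.001]
wrist_force: [-6.1, -0.5, 15.9]
gripper_width: -0.003
finger_force: 7.6
```

servo_tool:
  moves:
    - [[0.2,0.6,0,0,0,0,0],[0.4,1.2,0,0,0,0,0],[0.55,1.7,0,0,0,0,0],[0.7,2.2,0,0,0,0,0],[0.8,2.6,0,0,0,0,0],[0.9,2.9,0,0,0,0,0]]

```text
clock: 7.03
tcp_pos: [0.491, 0.2099, 0.0839]
tool_rot: [0.985, -0.172, 0.002, -0.001]
wrist_force: [-3.4, -1.0, 13.2]
gripper_width: 0.003
finger_force: 7.0
```

Run:
```python
from h import *
s=monitor.sense(); print(s["tcp_pos"],s["wrist_force"])
for c in ("wrist","top"):
  m=camera_model(c); im,d=get_image(c); cv2.imwrite(f"pics/{c}4.png",im[:,:,::-1])
  for n,z in (("pad_top",.076),("carriage_face",.06),("stop_face",.06)):
    for r in landmark_of(n,c)[:1]: print(c,n,r,world(c,r["xy"],z=z,m=m).round(4))
```

```text
[0.49104234 0.20992671 0.08390909] [-3.41062841 -0.97585339 13.20662528]
wrist pad_top {'xy': [306.1, 104.7], 'conf': 0.32} [0.5627 0.1878 0.076 ]
wrist carriage_face {'xy': [191.7, 120.4], 'conf': 0.85} [0.5723 0.2298 0.06  ]
wrist stop_face {'xy': [139.7, 126.4], 'conf': 0.88} [0.5769 0.2489 0.06  ]
top carriage_face {'xy': [315.7, 222.2], 'conf': 0.62} [0.5746 0.2339 0.06  ]
top stop_face {'xy': [306.5, 220.8], 'conf': 0.8} [0.5777 0.2514 0.06  ]
```

View pics/wrist4.png

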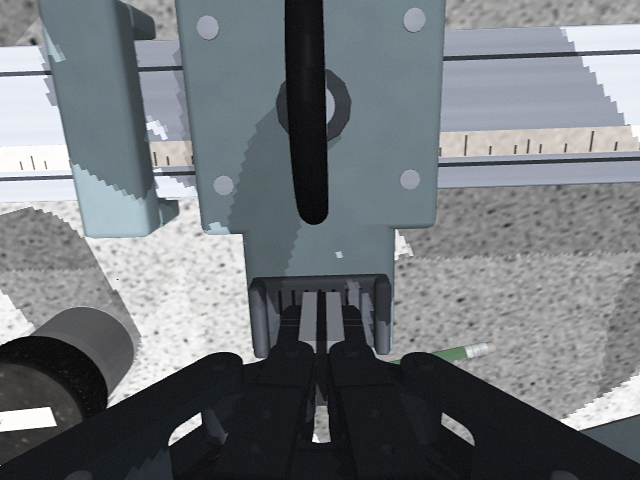

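The wrist picture shows about 19 mm left between the carriage's face (192,120) and the stop (140,126), and the jar is clear. I'll close most of the gap, then creep while watching the force.

servo_tool:
  moves:
    - [[0.1,0.4,-0.05,0,0,0,0],[0.25,0.8,-0.05,0,0,0,0],[0.4,1.2,-0.05,0,0,0,0],[0.5,1.5,-0.05,0,0,0,0],[0.5,1.5,-0.05,0,0,0,0]]

```text
clock: 7.85
tcp_pos: [0.4961, 0.2255, 0.0839]
tool_rot: [0.985, -0.172, 0.002, -0.002]
wrist_force: [-3.5, 1.6, 15.3]
gripper_width: 0.001
finger_force: 7.5
```

servo_tool:
  moves:
    - [[0.03,0.1,0,0,0,0,0],[0.06,0.2,0,0,0,0,0],[0.1,0.3,0,0,0,0,0],[0.1,0.3,0,0,0,0,0]]

```text
clock: 8.18
tcp_pos: [0.4969, 0.2281, 0.0839]
tool_rot: [0.985, -0.172, 0.002, -0.002]
wrist_force: [-4.4, 0.7, 15.7]
gripper_width: 0.003
finger_force: 7.7
```

servo_tool:
  moves:
    - [[0.03,0.1,0,0,0,0,0],[0.06,0.2,0,0,0,0,0],[0.1,0.3,0,0,0,0,0],[0.1,0.3,0,0,0,0,0]]

```text
clock: 8.52
tcp_pos: [0.4972, 0.2287, 0.0838]
tool_rot: [0.985, -0.173, 0.001, 0.001]
wrist_force: [-8.7, -8.3, 20.0]
gripper_width: -0.0
finger_force: 9.6
```

servo_tool:
  moves:
    - [[0.0,0.1,0,0,0,0,0],[0.0,0.15,0,0,0,0,0],[0.0,0.15,0,0,0,0,0]]

```text
clock: 8.77
tcp_pos: [0.4972, 0.229, 0.0838]
tool_rot: [0.985, -0.173, 0.001, 0.002]
wrist_force: [-10.1, -12.8, 19.6]
gripper_width: 0.0
finger_force: 10.1
```

Run:
```python
from h import *
s=monitor.sense(); print(s["tcp_pos"],s["wrist_force"])
m=camera_model("wrist"); im,d=get_image("wrist"); cv2.imwrite("pics/wrist5.png",im[:,:,::-1])
for n in ("carriage_face","stop_face"):
    for r in landmark_of(n,"wrist")[:1]: print(n,r,world("wrist",r["xy"],z=.06,m=m).round(4))
```

```text
[0.49724043 0.2289753  0.08384604] [-10.06112416 -12.77628901  19.62170498]
carriage_face {'xy': [193.3, 119.7], 'conf': 0.96} [0.5785 0.2478 0.06  ]
stop_face {'xy': [194.4, 121.4], 'conf': 0.82} [0.5778 0.2477 0.06  ]
```

View pics/wrist5.png

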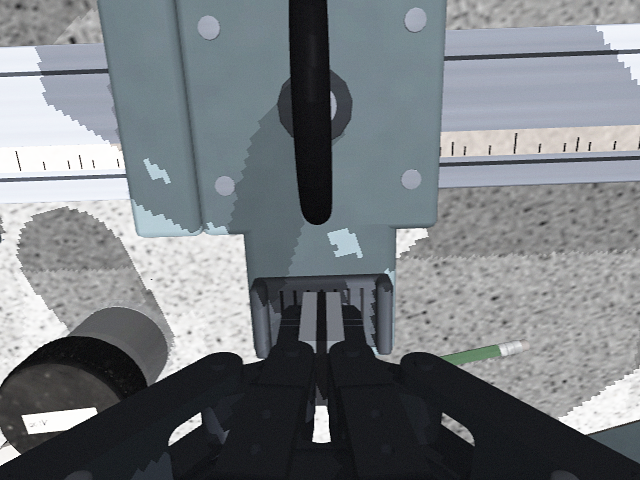

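The carriage touches the stop: the seam is at x≈195 and there is a steady 13 N of push. Lifting straight up.

servo_tool:
  moves:
    - [[0,0,0.3,0,0,0,0],[0,0,0.6,0,0,0,0],[0,0,0.9,0,0,0,0],[0,0,1.2,0,0,0,0],[0,0,1.6,0,0,0,0],[0,0,3,0,0,0,0],[0,0,6,0,0,0,0],[0,0,9,0,0,0,0]]

```text
clock: 9.58
tcp_pos: [0.4958, 0.2313, 0.1688]
tool_rot: [0.985, -0.172, -0.002, 0.001]
wrist_force: [-0.0, 0.6, 0.5]
gripper_width: 0.004
finger_force: 0.0
```

servo_tool:
  moves:
    - [[-2,-1,2,0,0,0,0],[-2,-1,2,0,0,0,0],[-2,-1,2,0,0,0,0],[-2,-1,2,0,0,0,0]]

```text
clock: 9.92
tcp_pos: [0.4767, 0.2215, 0.1888]
tool_rot: [0.985, -0.172, -0.0, 0.0]
wrist_force: [-0.0, -0.1, -0.1]
gripper_width: 0.002
finger_force: 0.0
```

Run:
```python
from h import *
s=monitor.sense(); print(s["clock"],s["tcp_pos"],s["wrist_force"])
m=camera_model("wrist"); im,d=get_image("wrist"); cv2.imwrite("pics/wrist6.png",im[:,:,::-1])
E_=np.array(m["extrinsics"])
for n in ("carriage_face","stop_face","pad_top"):
    for r in landmark_of(n,"wrist")[:1]:
        c,w=map(int,np.round(r["xy"])); p=world("wrist",r["xy"],z=.084 if n=="pad_top" else .06,m=m)
        dd=np.median(d[w-3:w+4,c-3:c+4]); print(n,r,p.round(4),"depth pt",world("wrist",r["xy"],d=dd,m=m).round(4))
```

```text
9.9167 [0.47674677 0.22153582 0.18882669] [-0.02848062 -0.10967979 -0.06422469]
carriage_face {'xy': [217.7, 86.9], 'conf': 0.62} [0.5784 0.2488 0.06  ] depth pt [0.5776 0.2475 0.0664]
stop_face {'xy': [218.7, 87.8], 'conf': 0.57} [0.5778 0.2485 0.06  ] depth pt [0.577  0.2471 0.0666]
pad_top {'xy': [295.6, 212.8], 'conf': 0.81} [0.4955 0.2292 0.084 ] depth pt [0.4956 0.2292 0.0844]
```

View pics/wrist6.png

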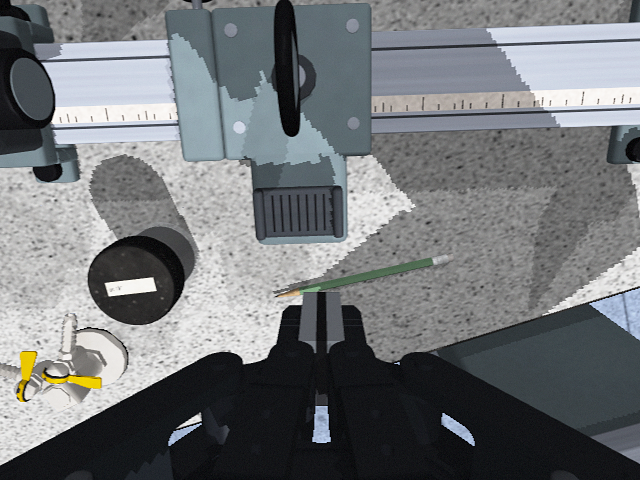

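The pad at (298,213) is back up at z 84 mm, the carriage touches the stop at the seam (217,87), and the robot is clear of everything.

```bash
python3 -c "
from bench import ticket; print(ticket.sign_off())"
```

```text
the job is handed in; nothing more can be done
None
```

The carriage is up against the stop with its thumb pad fully up (z 84 mm), so the pin should be locked in the stop's catch; I handed the job in at about 10 s, and no verdict was returned.

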